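# Draw the long fossil bone out of its half-covered tray

## Task

Take the long fossil bone out of the plywood specimen tray: it is longer than the opening between the two fixed cover boards, so work one end deeper under a board, tilt the other end up and draw the bone out diagonally, without forcing it against the tray. Finish while still holding it in the gripper, steady over the tray, with the whole bone at least 10 cm above the tray's top; the program ends holding it, nothing is put down. Leave the two small fossils in the tray and everything else on the bench where they are.

Things in the scene. Friction and masses are not known exactly. Their poses are not given: they have to be found in the camera images.
- tray: Fixed plywood tray on the bench, 190 (its x) by 400 (its y, the long way) by 74 high; origin at the centre of its underside. Floor 6 thick, long walls 10 thick and 74 high, inside 170 by 380. Two fixed level cover boards, 8 thick (underside 66, top 74 above the bench), close the two ends of its long way: each reaches from the end wall to 100 from the tray's centre, so the only way out is the opening on top, 200 (y) by 170 (x). Position and yaw vary.
- bone_center (a point): Centre, half-way up, of the long dark brown fossil bone, a loose stiff bar of about 0.2 kg, 260 long (its y), flat-sided, shaft 18 wide and 18 high, the last 35 at either end 26 wide. It lies flat on the tray's floor (centre 15 above the bench), within a few degrees of the tray's y, in the half of the tray towards the tray's -x; usually both ends are hidden under the boards. At least 30 is free on both sides of its shaft for the fingers.
- bone_end_a (a point): Middle of the bone's end face on its +y side, 130 from the bone's centre.
- bone_end_b (a point): Middle of the bone's end face on its -y side, 130 from the bone's centre.
- fragment_center (a point): Centre of a short loose piece of bone, same section as the long one but 80 long, lying in the half of the tray towards the tray's +x. To be left alone.
- vertebra_center (a point): Centre of a loose round fossil vertebra, 42 across and about 31 high, lying in the half of the tray towards the tray's +x. To be left alone.
- bottle: White plastic bottle, 60 across and 150 tall, standing on the bench on the robot's right; origin under its centre. To be left alone.
- jar: Amber glass jar, 66 across and 85 tall, standing on the bench on the robot's right; origin under its centre. To be left alone.
- brush: Brush lying on the bench on the robot's left. To be left alone.
- hammer: Small hammer lying on the bench on the robot's left. To be left alone.
- dish: White ceramic dish, 100 across and 30 high, on the bench on the robot's right; origin under its centre. To be left alone.

How it is judged:
By the outcome, as a careful person would: the job done as asked, in the order asked, and still so for the second after the job is handed in, while the arm keeps its last pose, push and grip.
It also fails if it takes over 48 s, if anything falls off the work surface, if the arm or the gripper's body presses on something with over 40 N, if the wrist force passes 120 N, or if a joint passes its speed limit or range.

## Robot

A 6-joint arm with a two-finger parallel gripper is mounted at the origin on the work surface. World frame = base frame: x ahead of the robot, y to its left, z up, the work surface at z = 0. Lengths are in m, angles in degrees, forces in N, time in s.
With the tool pointing down it reaches from about 0.375 to 0.9 m from the base axis. Payload 3.1 kg.
Tool frame: the origin (TCP) lies midway between the tips of the shut fingers; the grasp point (between the pads) lies 19 mm behind it; z points along the fingers, y is the direction in which the jaws open and shut (so a half turn about z gives the same grasp; the last joint's range is limited). The gripper opens to 87 mm and grips with 3 to 60 N. Pads are 19 mm wide; open, the fingers measure 117 mm over their backs; the gripper's body (75 mm by 190 mm) begins 51 mm behind the grasp point.
Start: joints at [-74.399, 30.224, 82.088, -0, 67.689, -10.227], TCP at [0.272, -0.563, 0.2] pointing down, gripper open.
Joint ranges: [-176.69, 176.69], [-43.24, 126.21], [12.49, 139.97], [-82, 262], [0, 151.66], [-163.58, 163.58]. Speed limits (degrees/s): [159.86, 159.86, 180, 180, 180, 180].

## Interface

Orientations are given as a 3x3 rotation matrix whose columns are the frame's x, y, z axes.
In Python, from rig import bot, capture, get_calibration gives the robot as it stands.
- The arm moves only by the tool play_rows, never from a script. Its arguments are lists of equal length, an entry for each row: "fingers": the closure in counts, from 0 (fully open) to 255 (shut); "linear": the shift along the tool's x, y, z in mm, a list of three; "rot": the turn, a rotation vector about the tool's x, y, z in degrees, a list of three. A call has 1 to 20 rows; each row is the pose to reach, as a shift and turn from the pose commanded when the call began, along the tool's axes at that moment; what a row does not reach only later rows make up. A row lasts 1/10 s, in which the tool goes at most 50 mm and 8.59 degrees, less where a joint would pass 70% of its speed; a pose out of reach is approached as far as the arm can. A call with a gripper value outside its range is refused whole. The fingers move at their own pace and stop on an object; the grip force is fixed at half the most. Time passes only in rows, so rows that repeat a pose let the fingers close. It gives the time, the measured TCP pose, the force and the opening at its end, in the units of the state.
- bot.read_state(): the state, without advancing time (a new reading comes with each control period).
- capture(name): name is "scene" or "top" or "wrist"; returns the picture (420x560x3 uint8, red, green, blue); there is no depth.
- get_calibration(name): a dict with "vfov" (degrees; the focal length in pixels is half the picture's height over the tangent of half this angle, whatever the lens; pixels are square), "cx", "cy" (the principal point, pixels), "dist" ([k1, k2, p1, p2, k3] as OpenCV has them; the pictures are not rectified), "camera_from_world" (4x4, takes a point from world to camera coordinates). Camera axes: x right, y down, z forward; pixel columns grow to the right and rows downward; lengths in m; the calibration is good to about 2 mm. A picture is of the moment at which its call begins: read the wrist's pose just before it. get_calibration takes no time and is no camera call; for the wrist camera it gives the pose at the moment of the call.
- bot.hand_in(): hands the job in, once; it reports no verdict.
The state is a dict: "time_s": time; "joint_positions": joint angles; "qvel": joint speeds; "tau": joint torques, N m; "position": TCP position; "tcp_rot": TCP orientation; "force": force on the tool from outside, world axes, zero at the start; "moment": the same for the moment, N m; "opening": opening from 0.0 (shut) to 1.0 (fully open).
Only numpy, scipy, OpenCV 4.12 (cv2) and the standard library are available. Lean on these libraries where they do the work, as an engineer would, in place of code of your own. Each camera call takes 0.05 s, during which the arm holds its last target.

## Working session

There is one attempt and no reset: what is moved stays moved. The work goes in short steps, Python scripts to look and compute and a tool call to move; the robot and the scene stay as the last step left them, time stands still between calls to the robot, and variables do not carry over. Pictures are saved under pics/ and viewed, and the job is handed in when it is done.

Besides the shell and the picture viewer there is one more tool, called as name(argument=value, ...), one argument or row to a line, values as JSON. play_rows: Moves the arm, as the interface text tells. Its arguments: {"type":"object","properties":{"fingers":{"type":"array"},"linear":{"type":"array"},"rot":{"type":"array"}},"required":["fingers","linear","rot"]}

```bash
mkdir -p pics; ls
python3 - <<'E'
from rig import bot,capture,get_calibration
import cv2
for n in("scene","top","wrist"):
    c=get_calibration(n);im=capture(n);cv2.imwrite(f"pics/{n}0.png",im[:,:,::-1]);print(n,c)
print(bot.read_state())
E
```

```text
pics
scene {'vfov': 43.349645941750666, 'cx': 283.81369233598605, 'cy': 200.38217967824, 'dist': array([-0.06013439,  0.        ,  0.        ,  0.        ,  0.        ]), 'camera_from_world': array([[-0.11877221,  0.99266398,  0.02261369,  0.07603981],
       [ 0.54385631,  0.08409332, -0.83495427, -0.2024843 ],
       [-0.83073069, -0.08687077, -0.54985452,  1.97481474],
       [ 0.        ,  0.        ,  0.        ,  1.        ]])}
top {'vfov': 53.83940296461017, 'cx': 273.6915032426054, 'cy': 204.26395324151116, 'dist': array([0.02930235, 0.        , 0.        , 0.        , 0.        ]), 'camera_from_world': array([[ 0.02410964, -0.99959746,  0.01495477, -0.01242627],
       [-0.99157431, -0.02581526, -0.12694078,  0.45836646],
       [ 0.12727574, -0.01176827, -0.99179756,  1.16381182],
       [ 0.        ,  0.        ,  0.        ,  1.        ]])}
wrist {'vfov': 65.02622633628371, 'cx': 282.5098039814616, 'cy': 207.21506300691814, 'dist': array([-0.08054027,  0.        ,  0.        ,  0.        ,  0.        ]), 'camera_from_world': array([[ 0.43556053, -0.90015713, -0.00203888, 
[... 278 characters left out ...]
.21397437e+01, -1.11229541e-03,
        6.76907353e+01, -1.02273741e+01]), 'qvel': array([-0.11353368, -0.25659791, -0.15277558,  0.00406505,  0.06127741,
        0.0323539 ]), 'tau': array([ 7.65366531e-04, -4.40430415e+01, -1.76842654e+01,  6.34340337e-02,
        5.52537886e-02, -9.33030242e-05]), 'position': array([ 0.2721576 , -0.56195405,  0.19898366]), 'tcp_rot': array([[ 9.00095300e-01,  4.35692808e-01, -4.78674992e-04],
       [ 4.35692976e-01, -9.00093838e-01,  1.64745525e-03],
       [ 2.86931993e-04, -1.69142206e-03, -9.99998528e-01]]), 'force': array([ 0.09109713,  0.09296176, -0.95787351]), 'moment': array([-0.00127225, -0.02596565, -0.01523315]), 'opening': 1.0018471996559846}
```

View pics/top0.png

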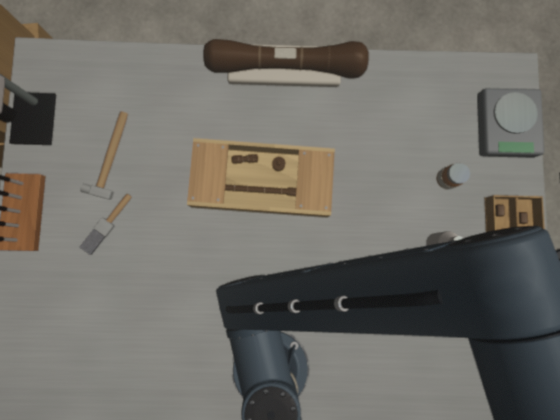

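View pics/scene0.png

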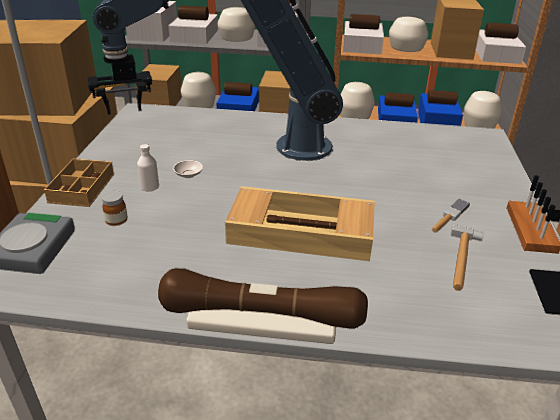

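View pics/wrist0.png

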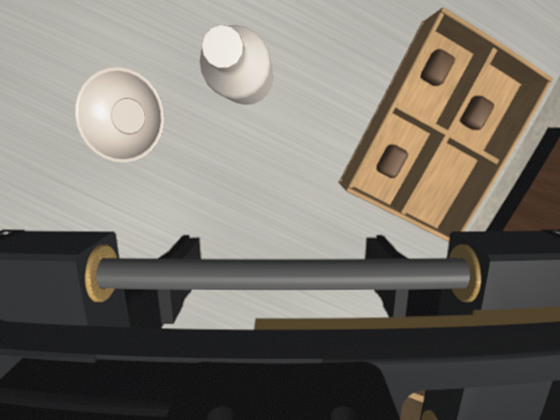

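Top view: the tray's corners are near (192,140), (335,148), (331,215) and (188,207). The bone is in the opening at about (226–297, 190), and the small fossils are near (243,158) and (279,163). The wrist view shows the dish, the bottle and a box. I'll zoom in on the tray.

```bash
cat > h.py <<'E'
import numpy as np,cv2
from rig import bot,capture,get_calibration
def KD(c,h=420):
    f=h/2/np.tan(np.radians(c['vfov']/2));return np.array([[f,0,c['cx']],[0,f,c['cy']],[0,0,1.]]),np.array(c['dist'])
def cast(c,px,z):
    K,D=KD(c);u=cv2.undistortPoints(np.array(px,float).reshape(-1,1,2),K,D).reshape(-1,2)
    T=c['camera_from_world'];R=T[:3,:3];o=-R.T@T[:3,3];d=np.c_[u,np.ones(len(u))]@R
    return o+d*((z-o[2])/d[:,2])[:,None]
def proj(c,P):
    K,D=KD(c);T=c['camera_from_world'];return cv2.projectPoints(np.array(P,float),cv2.Rodrigues(T[:3,:3])[0],T[:3,3],K,D)[0].reshape(-1,2)
E
python3 - <<'E'
from h import *
im=cv2.imread('pics/top0.png');cv2.imwrite('pics/topz.png',cv2.resize(im[130:225,180:345],None,fx=4.8,fy=4.8,interpolation=cv2.INTER_CUBIC))
im=cv2.imread('pics/scene0.png');cv2.imwrite('pics/scenez.png',cv2.resize(im[180:265,215:385],None,fx=4.7,fy=4.7,interpolation=cv2.INTER_CUBIC))
c=get_calibration('top')
print(cast(c,[(192,140),(335,148),(331,215),(188,207)],0.074))
E
```

```text
[[ 0.62934849  0.23418345  0.074     ]
 [ 0.61768348 -0.16988304  0.074     ]
 [ 0.42694952 -0.15988441  0.074     ]
 [ 0.43902421  0.23599361  0.074     ]]
```

View pics/topz.png

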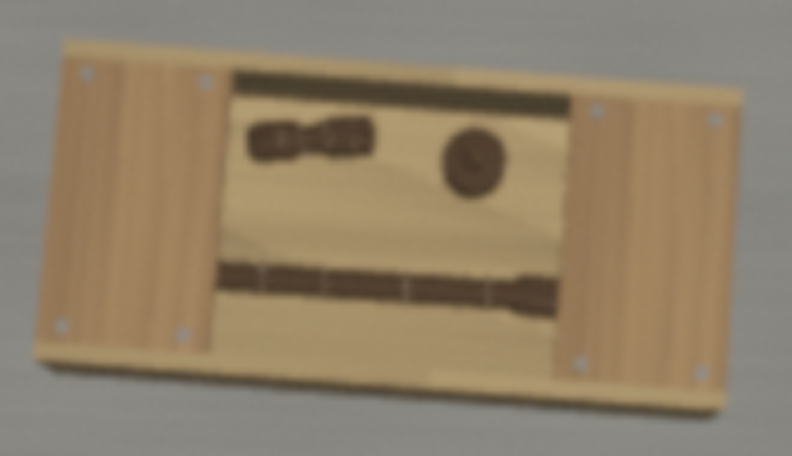

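View pics/scenez.png

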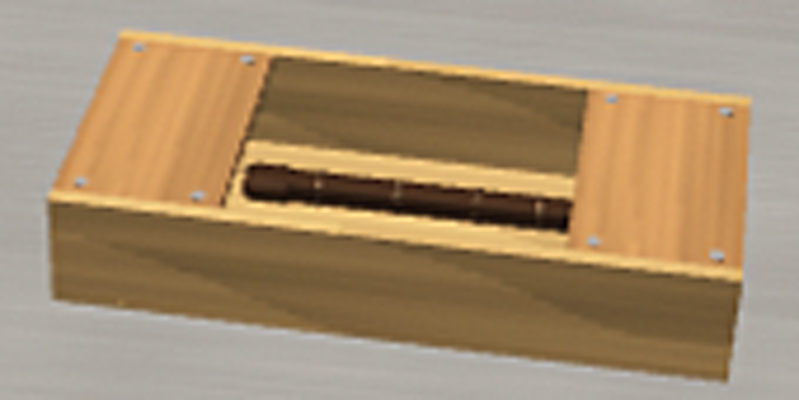

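play_rows(
  fingers=[0, 0, 0, 0, 0, 0, 0, 0, 0, 0, 0, 0, 0, 0, 0, 0, 0, 0, 0, 0],
  linear=[
    [0, 0, -30],
    [0, 0, -70],
    [0, 0, -100],
    [23, -22, -100],
    [58, -55, -100],
    [93, -88, -100],
    [128, -120, -100],
    [163, -153, -100],
    [198, -186, -100],
    [233, -219, -100],
    [268, -252, -100],
    [303, -285, -100],
    [338, -318, -100],
    [373, -351, -100],
    [405, -381, -100],
    [432, -407, -100],
    [452, -426, -100],
    [462, -436, -100],
    [465, -438, -100],
    [465, -438, -100],
  ],
  rot=[
    [0, 0, 0],
    [0, 0, 0],
    [0, 0, 0],
    [0, 0, -4],
    [0, 0, -9],
    [0, 0, -14],
    [0, 0, -19],
    [0, 0, -24],
    [0, 0, -29],
    [0, 0, -34],
    [0, 0, -39],
    [0, 0, -44],
    [0, 0, -49],
    [0, 0, -54],
    [0, 0, -58],
    [0, 0, -61],
    [0, 0, -63],
    [0, 0, -64],
    [0, 0, -64],
    [0, 0, -64],
  ],
)

```text
time_s: 2.15
position: [0.4999, 0.0339, 0.2995]
tcp_rot: [[0.003, 1.0, -0.001], [1.0, -0.003, -0.001], [-0.001, -0.001, -1.0]]
force: [0.1, -0.2, -0.9]
opening: 0.997
```

Run:
```python
from h import *
s=bot.read_state();c=get_calibration('wrist');im=capture('wrist');cv2.imwrite('pics/w1.png',im[:,:,::-1])
np.save('w1.npy',c,allow_pickle=True);T=c['camera_from_world'];print(s['position'],s['tcp_rot'].round(3),s['time_s'],-T[:3,:3].T@T[:3,3])
cv2.imwrite('pics/top1.png',capture('top')[:,:,::-1])
```

```text
[0.49989687 0.03388314 0.29954925] [[ 0.003  1.    -0.001]
 [ 1.    -0.003 -0.001]
 [-0.001 -0.001 -1.   ]] 2.15 [0.5000304  0.10095736 0.48497178]
```

View pics/w1.png

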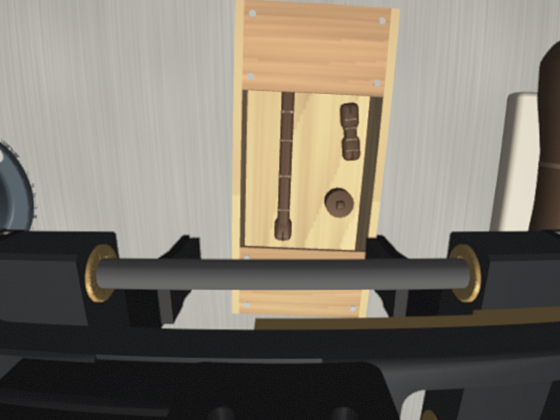

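The wrist view shows the bone running from (288,93) at the +y board edge to its b end at about (283,240). The fragment is near (350,130) and the vertebra near (340,203). I'll zoom in for measurements.

Run:
```python
from h import *
im=cv2.imread('pics/w1.png');cv2.imwrite('pics/w1z.png',cv2.resize(im[80:260,225:400],None,fx=3.3,fy=3.3,interpolation=cv2.INTER_CUBIC))
c=np.load('w1.npy',allow_pickle=True).item()
roi=im[:,:,:].astype(int).max(2)<95
m=np.zeros(im.shape[:2],bool);m[94:244,262:312]=roi[94:244,262:312]
n,l,st,ce=cv2.connectedComponentsWithStats(m.astype(np.uint8))
k=1+np.argmax(st[1:,4]);print(st[k])
ys,xs=np.where(l==k)
for r in range(94,245,10):
    q=xs[ys==r]
    if len(q): print(r,q.min(),q.max(),cast(c,[(q.min()-.5,r),(q.max()+.5,r)],0.024).round(4)[:,:2].tolist())
b=ys.max();q=xs[ys==b];print('end',b,cast(c,[(q.mean(),b+.5)],.024),cast(c,[(q.mean(),b+.5)],.006))
```

```text
[275 212   5  26  72]
214 278 279 [[0.4915, -0.0267], [0.4944, -0.0267]]
224 275 278 [[0.487, -0.0419], [0.4929, -0.0419]]
234 275 276 [[0.4869, -0.0573], [0.4898, -0.0573]]
end 237 [[ 0.48901838 -0.06275724  0.024     ]] [[ 0.48858838 -0.06914996  0.006     ]]
```

View pics/w1z.png

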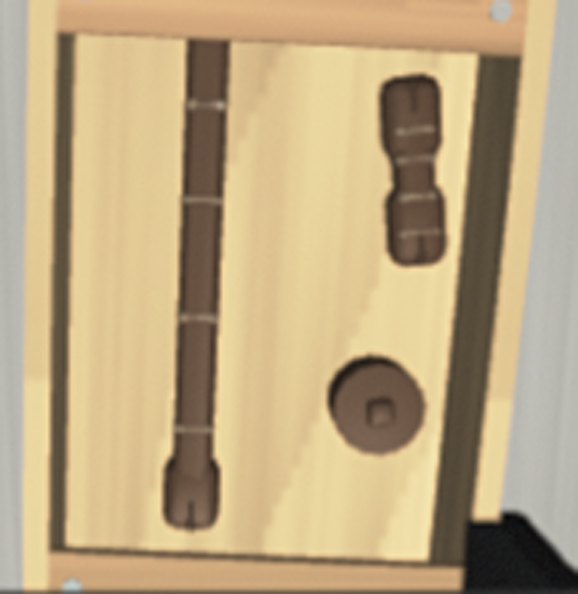

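Run:
```python
from h import *
im=cv2.imread('pics/w1.png')
c=np.load('w1.npy',allow_pickle=True).item()
m=np.zeros(im.shape[:2],np.uint8);m[94:244,262:312]=(im.max(2)<150)[94:244,262:312]
m=cv2.morphologyEx(m,cv2.MORPH_CLOSE,np.ones((5,3)))
n,l,st,ce=cv2.connectedComponentsWithStats(m)
k=1+np.argmax(st[1:,4]);print(st[k])
ys,xs=np.where(l==k);C=[]
for r in range(96,241,9):
    q=xs[ys==r]
    if len(q):
        p=cast(c,[(q.min()-.5,r),(q.max()+.5,r)],0.024)[:,:2];C.append(p.mean(0));print(r,p.round(4).tolist(),p.mean(0))
C=np.array(C);f=np.polyfit(C[:,1],C[:,0],1);print('x=',f,np.degrees(np.arctan(f[0])))
b=ys.max();q=xs[ys==b];print('end',b,cast(c,[(q.mean(),b+.5)],.024),cast(c,[(q.mean(),b+.5)],.006))
Z=lambda a:[(225+(x+.5)/3.3-.5,80+(y+.5)/3.3-.5) for x,y in a]
# board edges at z=.074: left/right of +y edge, -y edge; wall tops
print('brd',cast(c,Z([(58,32),(520,54),(50,551),(465,566)]),.074).round(4)[:,:2].tolist())
print('brd wall/floor corners',cast(c,Z([(76,100),(68,500),(476,100),(436,500)]),.006).round(4)[:,:2].tolist())
print('wall top inner',cast(c,Z([(58,100),(52,500),(515,100),(470,500)]),.074).round(4)[:,:2].tolist())
print('wall top outer',cast(c,Z([(28,100),(24,500),(545,100),(503,500)]),.074).round(4)[:,:2].tolist())
```

```text
[ 274   94   21  147 1925]
96 [[0.4966, 0.1374], [0.5154, 0.1373]] [0.50599878 0.13735641]
105 [[0.4966, 0.1257], [0.5141, 0.1256]] [0.50532057 0.12562653]
114 [[0.4965, 0.1138], [0.5141, 0.1138]] [0.5053137  0.11379099]
123 [[0.4965, 0.1019], [0.5142, 0.1018]] [0.50530757 0.10184448]
132 [[0.495, 0.0898], [0.5128, 0.0898]] [0.50393208 0.08978441]
141 [[0.495, 0.0776], [0.5129, 0.0776]] [0.50391955 0.0775966 ]
150 [[0.4949, 0.0653], [0.5115, 0.0653]] [0.50321446 0.06527977]
159 [[0.4934, 0.0529], [0.5116, 0.0528]] [0.50250148 0.0528262 ]
168 [[0.4934, 0.0403], [0.5116, 0.0402]] [0.50248171 0.04022568]
177 [[0.4933, 0.0275], [0.5102, 0.0275]] [0.50175616 0.02747515]
186 [[0.4918, 0.0146], [0.5103, 0.0145]] [0.50102157 0.01456566]
195 [[0.4917, 0.0015], [0.5089, 0.0015]] [0.50027757 0.00148871]
204 [[0.4916, -0.0117], [0.5089, -0.0118]] [ 0.50024384 -0.01176542]
213 [[0.4915, -0.0252], [0.5089, -0.0252]] [ 0.50020981 -0.02520324]
222 [[0.487, -0.0388], [0.5119, -0.0389]] [ 0.49944474 -0.03883216]
231 [[0.4854, -0.0526], [0.5119, -0.0527]] [ 0.4986687  -0.05266284]
240 [[0.4971, -0.0667], [0.5001, -0.0667]] [ 0.49862328 -0.06670365]
x= [0.03791338 0.50079351] 2.1712368687620938
end 240 [[ 0.4986207  -0.06749017  0.024     ]] [[ 0.49856566 -0.0740677   0.006     ]]
brd [[0.4514, 0.1414], [0.6194, 0.134], [0.4419, -0.0578], [0.6101, -0.0649]]
brd wall/floor corners [[0.4502, 0.1201], [0.4416, -0.0588], [0.6212, 0.1202], [0.6126, -0.0594]]
wall top inner [[0.4507, 0.1175], [0.4435, -0.0361], [0.6185, 0.1176], [0.6103, -0.0367]]
wall top outer [[0.4397, 0.1176], [0.4323, -0.0361], [0.6297, 0.1178], [0.6237, -0.0368]]
```

play_rows(
  fingers=[120, 120, 120, 120, 120, 120, 120, 120, 120, 120],
  linear=[
    [3, 1, 15],
    [8, 2, 50],
    [14, 3, 90],
    [14, 3, 130],
    [14, 3, 165],
    [14, 3, 190],
    [14, 3, 200],
    [14, 3, 200],
    [14, 3, 200],
    [14, 3, 200],
  ],
  rot=[
    [0, 0, 1],
    [0, 0, 2],
    [0, 0, 2],
    [0, 0, 2],
    [0, 0, 2],
    [0, 0, 2],
    [0, 0, 2],
    [0, 0, 2],
    [0, 0, 2],
    [0, 0, 2],
  ],
)

```text
time_s: 3.25
position: [0.5044, 0.0479, 0.1012]
tcp_rot: [[0.038, 0.999, 0.003], [0.999, -0.038, -0.0], [-0.0, 0.003, -1.0]]
force: [0.3, 0.2, -0.4]
opening: 0.528
```

Run:
```python
from h import *
s=bot.read_state();c=get_calibration('wrist');im=capture('wrist')[:,:,::-1].copy()
p=proj(c,[[.4935,.048,.024],[.5117,.048,.024]]);print(p)
cv2.imwrite('pics/w2.png',im)
print(s['position'],s['tcp_rot'].round(4),s['opening'],s['force'],s['joint_positions'])
```

```text
[[269.5883079  207.73189649]
 [291.69011641 206.89629522]]
[0.50439127 0.04786341 0.10122771] [[ 3.830e-02  9.993e-01  3.300e-03]
 [ 9.993e-01 -3.830e-02 -5.000e-04]
 [-4.000e-04  3.300e-03 -1.000e+00]] 0.5278098522737004 [ 0.29340432  0.1912259  -0.40168004] [-7.23221714e+00  2.97949080e+01  1.04435027e+02 -4.65121002e-03
  4.55788461e+01 -5.03510269e+00]
```

View pics/w2.png

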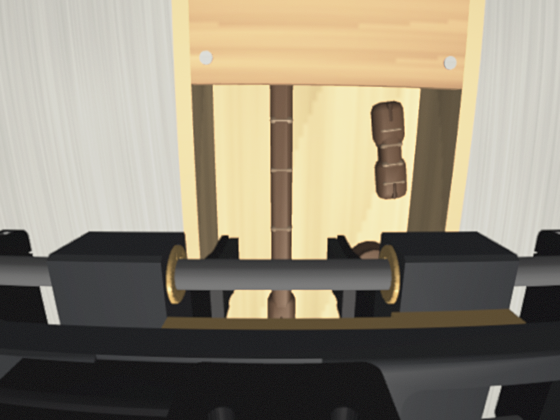

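play_rows(
  fingers=[120, 120, 120, 120, 120, 120],
  linear=[
    [0, -2, 15],
    [0, -2, 40],
    [0, -2, 65],
    [0, -2, 82],
    [0, -2, 90],
    [0, -2, 91],
  ],
  rot=[
    [0, 0, 0],
    [0, 0, 0],
    [0, 0, 0],
    [0, 0, 0],
    [0, 0, 0],
    [0, 0, 0],
  ],
)

```text
time_s: 3.9
position: [0.5012, 0.0484, 0.0087]
tcp_rot: [[0.038, 0.999, -0.0], [0.999, -0.038, 0.0], [0.0, -0.0, -1.0]]
force: [0.3, 0.3, 0.4]
opening: 0.529
```

play_rows(
  fingers=[160, 190, 220, 255, 255, 255, 255, 255, 255, 255, 255],
  linear=[
    [0, 0, 0],
    [0, 0, 0],
    [0, 0, 0],
    [0, 0, 0],
    [0, 0, 0],
    [0, 0, 0],
    [0, 0, 0],
    [0, 0, 0],
    [0, 0, 0],
    [0, 0, 0],
    [0, 0, 0],
  ],
  rot=[
    [0, 0, 0],
    [0, 0, 0],
    [0, 0, 0],
    [0, 0, 0],
    [0, 0, 0],
    [0, 0, 0],
    [0, 0, 0],
    [0, 0, 0],
    [0, 0, 0],
    [0, 0, 0],
    [0, 0, 0],
  ],
)

```text
time_s: 5.0
position: [0.501, 0.0484, 0.0087]
tcp_rot: [[0.038, 0.999, -0.0], [0.999, -0.038, 0.0], [0.0, -0.0, -1.0]]
force: [-0.2, -0.3, -0.1]
opening: 0.01
```

Run:
```python
from h import *
s=bot.read_state();im=capture('wrist')[:,:,::-1].copy()
cv2.imwrite('pics/w3.png',im)
print(s['position'],s['tcp_rot'].round(4),s['opening'],s['force'],s['moment'],s['time_s'])
```

```text
[0.50104984 0.04839822 0.00869817] [[ 3.790e-02  9.993e-01 -1.000e-04]
 [ 9.993e-01 -3.790e-02  0.000e+00]
 [ 0.000e+00 -1.000e-04 -1.000e+00]] 0.010461553880290101 [-0.20657363 -0.34383497 -0.13842836] [ 0.03138386 -0.06169093 -0.04200861] 5.0
```

View pics/w3.png

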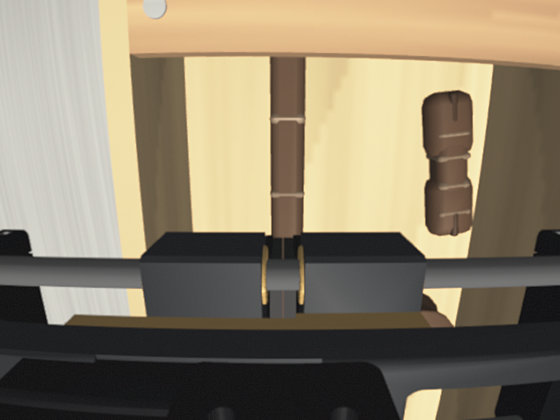

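The fingers report that they shut fully, with nothing between them. I'll look from the other cameras before moving.

Run:
```python
from h import *
s=bot.read_state()
im=capture('scene')[:,:,::-1];cv2.imwrite('pics/s3z.png',cv2.resize(im[130:265,215:385],None,fx=4.4,fy=4.4,interpolation=cv2.INTER_CUBIC))
im=capture('top')[:,:,::-1];cv2.imwrite('pics/t3z.png',cv2.resize(im[130:225,180:345],None,fx=4.8,fy=4.8,interpolation=cv2.INTER_CUBIC))
print(s['opening'],s['time_s'])
```

```text
0.005548872290867902 5.05
```

View pics/s3z.png

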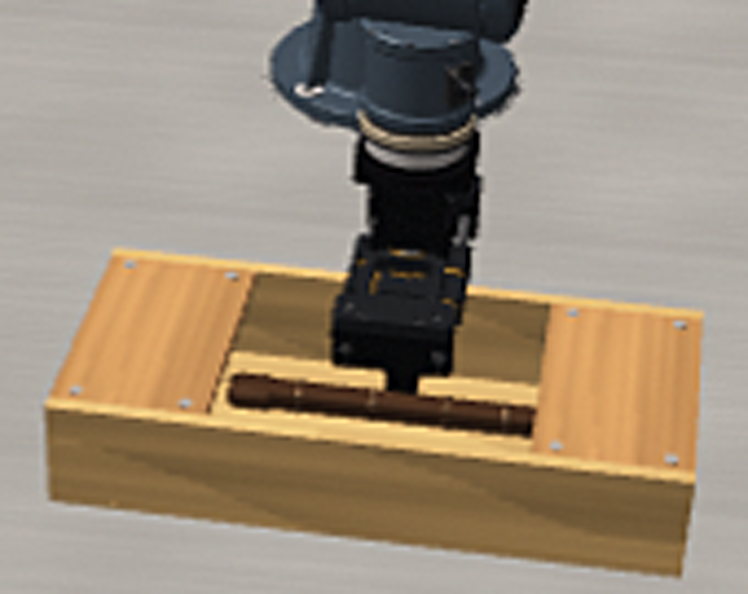

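View pics/t3z.png

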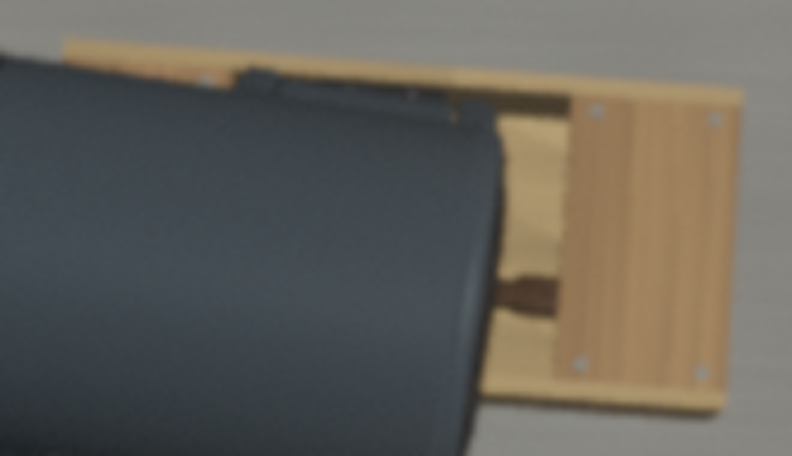

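Run:
```python
from h import *
c=get_calibration('scene')
z=lambda p:((p-np.array([215,130])+.5)*4.4-.5).round(0).tolist()
for n,P in dict(tcp=[.501,.0484,.0087],tcp24=[.501,.0484,.024],b=[.4987,-.0685,.015],bt=[.4987,-.0685,.024],mid_t_far=[.4936,.0484,.024],mid_t_near=[.5116,.0484,.024],mid_b_near=[.5116,.0484,.006]).items(): print(n,z(proj(c,[P])[0]))
im=cv2.imread('pics/s3z.png');cv2.imwrite('pics/s3zz.png',cv2.resize(im[330:450,210:560],None,fx=2.2,fy=2.2,interpolation=cv2.INTER_CUBIC))
im=cv2.imread('pics/w3.png');cv2.imwrite('pics/w3z.png',cv2.resize(im[180:340,180:390],None,fx=3.6,fy=3.6,interpolation=cv2.INTER_CUBIC))
print(c['camera_from_world'])
```

```text
tcp [402.0, 412.0]
tcp24 [403.0, 393.0]
b [229.0, 387.0]
bt [229.0, 376.0]
mid_t_far [404.0, 386.0]
mid_t_near [401.0, 402.0]
mid_b_near [400.0, 424.0]
[[-0.11877221  0.99266398  0.02261369  0.07603981]
 [ 0.54385631  0.08409332 -0.83495427 -0.2024843 ]
 [-0.83073069 -0.08687077 -0.54985452  1.97481474]
 [ 0.          0.          0.          1.        ]]
```

View pics/s3zz.png

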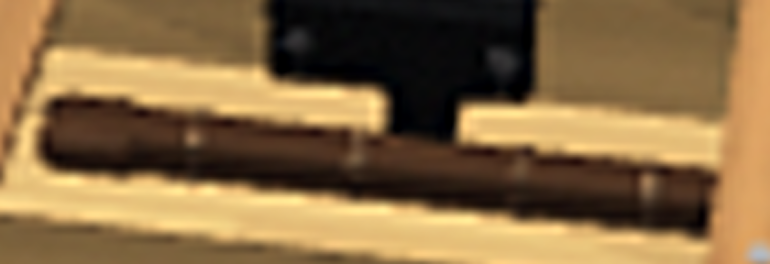

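View pics/w3z.png

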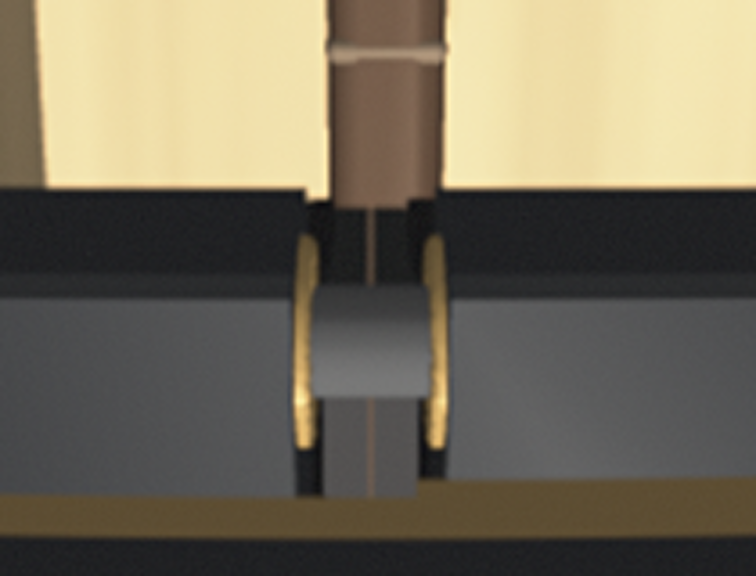

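Run:
```python
from h import *
c=get_calibration('scene')
z=lambda p:((p-np.array([215,130])+.5)*4.4-.5).round(0).tolist()
for zz in(.0787,.095): print(zz,[z(p) for p in proj(c,[[.596,.0484-.0375,zz],[.596,.0484+.0375,zz],[.501,.011,zz]])])
im=cv2.imread('pics/scene0.png');a=cv2.resize(im[130:265,215:385],None,fx=4.4,fy=4.4,interpolation=cv2.INTER_CUBIC)[340:450,210:570]
b=cv2.imread('pics/s3z.png')[340:450,210:570]
cv2.imwrite('pics/cmp.png',cv2.resize(np.vstack([a,b]),None,fx=2.2,fy=2.2))
for nm,(x,y) in dict(bl=(332,345),br=(452,372)).items(): pass
```

```text
0.0787 [[333.0, 403.0], [455.0, 414.0], [349.0, 319.0]]
0.095 [[334.0, 382.0], [456.0, 392.0], [350.0, 298.0]]
```

View pics/cmp.png

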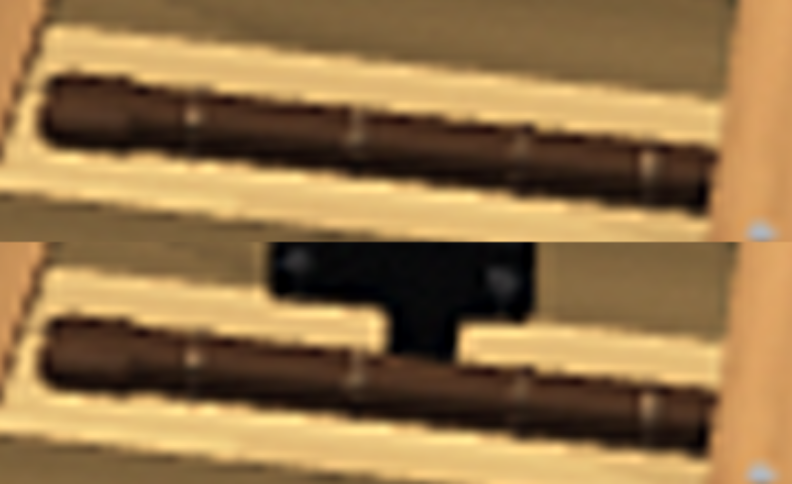

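Run:
```python
from h import *
c=get_calibration('wrist');T=c['camera_from_world'];print(-T[:3,:3].T@T[:3,3])
im=cv2.imread('pics/w3.png')
for r in(90,140,170,215):
    q=np.where(im[r,240:340].max(1)<150)[0]+240;print(r,q.min(),q.max(),cast(c,[(q.min()-.5,r),(q.max()+.5,r)],.024).round(4).tolist())
print(proj(c,[[.5354,.1377,.074],[.451,.141,.074],[.5012,.0484,.0087],[.5012,.0484,.0277]]))
c1=np.load('w1.npy',allow_pickle=True).item();s=bot.read_state();print(s['position'],s['joint_positions'])
```

```text
[0.50342894 0.11529214 0.19420079]
90 270 304 [[0.4974, 0.132, 0.024], [0.5147, 0.1313, 0.024]]
140 271 304 [[0.4968, 0.1075, 0.024], [0.5141, 0.1069, 0.024]]
170 271 303 [[0.4961, 0.0922, 0.024], [0.5132, 0.0915, 0.024]]
215 271 302 [[0.495, 0.068, 0.024], [0.5121, 0.0673, 0.024]]
[[373.26897154  54.73933909]
 [129.96930658  56.44094646]
 [283.42607057 239.33629314]
 [283.47665466 251.29874802]]
[0.50105428 0.04837995 0.00873141] [-7.22343643e+00  3.95090085e+01  1.07594780e+02 -6.22607506e-04
  3.29007386e+01 -5.05197284e+00]
```

Run:
```python
from h import *
c=get_calibration('wrist');cs=get_calibration('scene')
z=lambda p:((p-np.array([215,130])+.5)*4.4-.5).round(1).tolist()
for h in(.0087,.015,.020,.024,.028,.032):
    print(h,proj(c,[[.5014,.0579,h],[.5014-.015,.0579,h]]).round(1).tolist(), z(proj(cs,[[.501,.0484,h]])[0]), z(proj(cs,[[.516,.0484,h]])[0]))
```

```text
0.0087 [[283.2, 224.1], [257.7, 225.0]] [401.6, 411.6] [399.7, 424.7]
0.015 [[283.2, 227.4], [256.9, 228.3]] [402.1, 403.9] [400.2, 417.0]
0.02 [[283.2, 230.1], [256.2, 231.1]] [402.4, 397.8] [400.5, 410.9]
0.024 [[283.2, 232.4], [255.7, 233.4]] [402.7, 392.9] [400.8, 405.9]
0.028 [[283.2, 234.8], [255.1, 235.8]] [403.0, 387.9] [401.1, 401.0]
0.032 [[283.2, 237.4], [254.4, 238.4]] [403.3, 383.0] [401.3, 396.0]
```

The scene and wrist views agree: the bone hasn't moved. The shut fingertips sit at z≈0.032, just above the bone, though the reported TCP is at 0.0087. So the real tips are about 23 mm short of the reported TCP. I'll open the fingers and go lower in small steps, watching the force.

play_rows(
  fingers=[120, 120, 120, 120, 120, 120, 120, 120, 120, 120],
  linear=[
    [0, 1, 0],
    [0, 1, 0],
    [0, 1, 0],
    [0, 1, 0],
    [0, 1, 0],
    [0, 1, 3],
    [0, 1, 6],
    [0, 1, 9],
    [0, 1, 10],
    [0, 1, 10],
  ],
  rot=[
    [0, 0, 0],
    [0, 0, 0],
    [0, 0, 0],
    [0, 0, 0],
    [0, 0, 0],
    [0, 0, 0],
    [0, 0, 0],
    [0, 0, 0],
    [0, 0, 0],
    [0, 0, 0],
  ],
)

```text
time_s: 6.15
position: [0.5019, 0.0483, -0.0016]
tcp_rot: [[0.038, 0.999, -0.001], [0.999, -0.038, 0.0], [0.0, -0.001, -1.0]]
force: [0.1, -0.6, 0.2]
opening: 0.523
```

Run:
```python
from h import *
s=bot.read_state()
im=capture('scene')[:,:,::-1];cv2.imwrite('pics/s4z.png',cv2.resize(im[180:240,255:365],None,fx=7,fy=7,interpolation=cv2.INTER_CUBIC))
print(s['position'],s['opening'],s['time_s'],s['force'])
c=get_calibration('scene')
print(((proj(c,[[.502,.0484,h] for h in(.006,.024,.074)]+[[.5117,.0484,.006],[.5,.0484,.022]])-[255,180]+.5)*7-.5).round(0).tolist())
```

```text
[ 0.50187679  0.04834253 -0.00156744] 0.523050129780578 6.15 [ 0.12945094 -0.60139151  0.16720796]
[[359.0, 312.0], [361.0, 277.0], [366.0, 177.0], [357.0, 325.0], [361.0, 278.0]]
```

View pics/s4z.png

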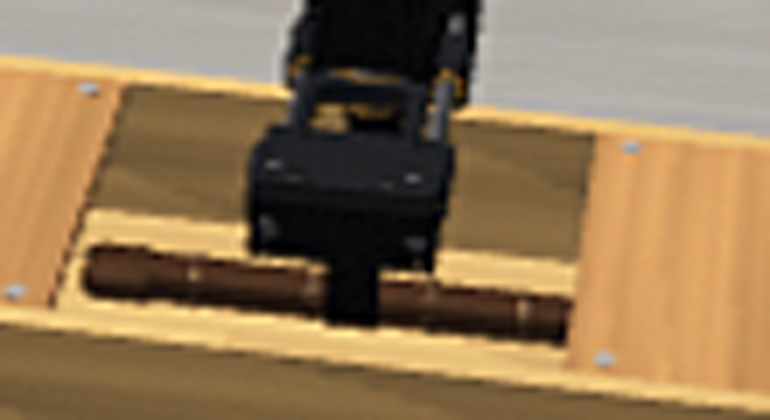

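play_rows(
  fingers=[120, 120, 120, 120, 120],
  linear=[
    [0, 0, 3],
    [0, 0, 6],
    [0, 0, 9],
    [0, 0, 10],
    [0, 0, 10],
  ],
  rot=[
    [0, 0, 0],
    [0, 0, 0],
    [0, 0, 0],
    [0, 0, 0],
    [0, 0, 0],
  ],
)

```text
time_s: 6.7
position: [0.5019, 0.0484, -0.0115]
tcp_rot: [[0.038, 0.999, -0.001], [0.999, -0.038, 0.0], [0.0, -0.001, -1.0]]
force: [-0.2, -0.0, 0.7]
opening: 0.53
```

play_rows(
  fingers=[160, 190, 220, 255, 255, 255, 255, 255, 255, 255],
  linear=[
    [0, 0, 0],
    [0, 0, 0],
    [0, 0, 0],
    [0, 0, 0],
    [0, 0, 0],
    [0, 0, 0],
    [0, 0, 0],
    [0, 0, 0],
    [0, 0, 0],
    [0, 0, 0],
  ],
  rot=[
    [0, 0, 0],
    [0, 0, 0],
    [0, 0, 0],
    [0, 0, 0],
    [0, 0, 0],
    [0, 0, 0],
    [0, 0, 0],
    [0, 0, 0],
    [0, 0, 0],
    [0, 0, 0],
  ],
)

```text
time_s: 7.7
position: [0.5025, 0.0483, -0.0111]
tcp_rot: [[0.038, 0.999, 0.001], [0.999, -0.038, -0.0], [-0.0, 0.001, -1.0]]
force: [1.1, -0.1, 1.3]
opening: 0.201
```

Run:
```python
from h import *
s=bot.read_state()
im=capture('scene')[:,:,::-1];cv2.imwrite('pics/s5z.png',cv2.resize(im[180:240,255:365],None,fx=7,fy=7,interpolation=cv2.INTER_CUBIC))
print(s['position'],s['opening'],s['time_s'],s['force'],s['moment'])
```

```text
[ 0.50246126  0.04831217 -0.01113481] 0.2013564482742411 7.7 [ 1.13749842 -0.12094527  1.27883702] [ 0.02224463 -0.20194344  0.04885291]
```

View pics/s5z.png

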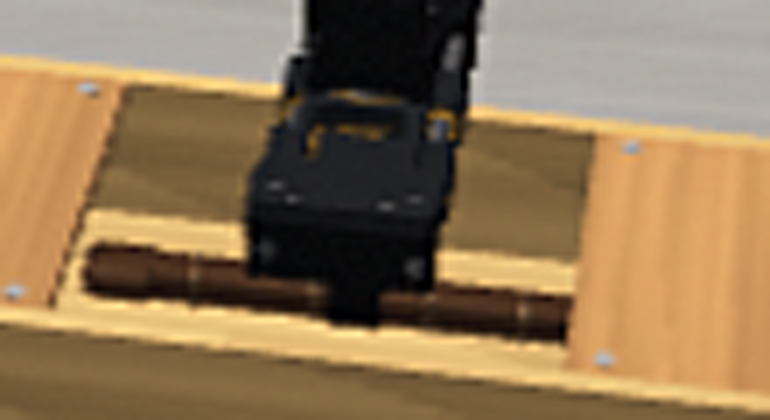

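Gripped: the opening is 17.5 mm, which matches the shaft. Next I lift 3 mm and slide end a deeper under the +y board.

play_rows(
  fingers=[255, 255, 255, 255, 255, 255, 255, 255, 255, 255, 255, 255],
  linear=[
    [0, 0, -1],
    [0, 0, -2],
    [0, 0, -3],
    [2, 0, -3],
    [5, 0, -3],
    [9, 0, -3],
    [13, 0, -3],
    [17, 0, -3],
    [21, 0, -3],
    [24, 0, -3],
    [26, 0, -3],
    [26, 0, -3],
  ],
  rot=[
    [0, 0, 0],
    [0, 0, 0],
    [0, 0, 0],
    [0, 0, 0],
    [0, 0, 0],
    [0, 0, 0],
    [0, 0, 0],
    [0, 0, 0],
    [0, 0, 0],
    [0, 0, 0],
    [0, 0, 0],
    [0, 0, 0],
  ],
)

```text
time_s: 8.95
position: [0.5031, 0.0746, -0.0082]
tcp_rot: [[0.037, 0.999, 0.0], [0.999, -0.037, -0.0], [-0.0, 0.0, -1.0]]
force: [-0.7, 0.4, -2.8]
opening: 0.2
```

Run:
```python
from h import *
s=bot.read_state()
im=capture('scene')[:,:,::-1];cv2.imwrite('pics/s6z.png',cv2.resize(im[180:240,255:365],None,fx=7,fy=7,interpolation=cv2.INTER_CUBIC))
print(s['position'],s['opening'],s['time_s'],s['force'],s['moment'])
```

```text
[ 0.50306424  0.07462104 -0.00824511] 0.20039787613940171 8.95 [-0.72479263  0.42149624 -2.795803  ] [-0.04558935 -0.03953686  0.0102848 ]
```

View pics/s6z.png

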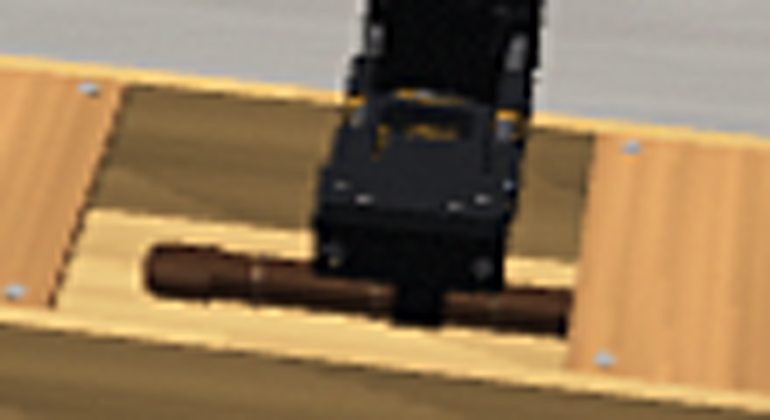

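The bone is held freely and end b has come about 20 mm inside the opening. Now the tilt about end a, first to 9°.

play_rows(
  fingers=[255, 255, 255, 255, 255, 255, 255, 255],
  linear=[
    [0, 0, -3],
    [0, 0, -6],
    [0, 0, -10],
    [-1, 0, -14],
    [-1, 0, -18],
    [-1, 0, -21],
    [-1, 0, -23],
    [-1, 0, -23],
  ],
  rot=[
    [0, -0.6, 0],
    [0, -1.8, 0],
    [0, -3.4, 0],
    [0, -5.2, 0],
    [0, -7, 0],
    [0, -8.2, 0],
    [0, -9, 0],
    [0, -9, 0],
  ],
)

```text
time_s: 9.8
position: [0.5032, 0.0737, 0.0151]
tcp_rot: [[0.037, 0.999, -0.005], [0.987, -0.037, -0.157], [-0.157, 0.001, -0.988]]
force: [0.1, -0.7, -2.0]
opening: 0.204
```

Run:
```python
from h import *
s=bot.read_state()
im=capture('scene')[:,:,::-1];cv2.imwrite('pics/s7z.png',cv2.resize(im[180:240,255:365],None,fx=7,fy=7,interpolation=cv2.INTER_CUBIC))
print(s['position'],s['tcp_rot'].round(3),s['opening'],s['time_s'],s['force'],s['moment'])
```

```text
[0.50321732 0.07366563 0.01505027] [[ 0.037  0.999 -0.005]
 [ 0.987 -0.037 -0.157]
 [-0.157  0.001 -0.988]] 0.2036173331351019 9.8 [ 0.07996377 -0.74463376 -1.98310268] [ 0.09321118 -0.04514554  0.01622394]
```

View pics/s7z.png

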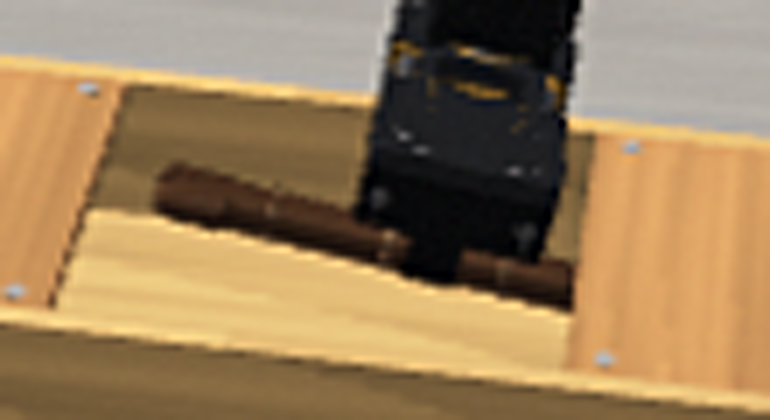

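play_rows(
  fingers=[255, 255, 255, 255, 255, 255, 255, 255],
  linear=[
    [0, 0, -2],
    [0, 0, -5],
    [0, 0, -9],
    [-1, 0, -13],
    [-1, 0, -17],
    [-1, 0, -20],
    [-1, 0, -22],
    [-1, 0, -22],
  ],
  rot=[
    [0, -0.8, 0],
    [0, -2, 0],
    [0, -3.6, 0],
    [0, -5.2, 0],
    [0, -7, 0],
    [0, -8.2, 0],
    [0, -9, 0],
    [0, -9, 0],
  ],
)

```text
time_s: 10.65
position: [0.5032, 0.0761, 0.0367]
tcp_rot: [[0.036, 0.999, -0.011], [0.95, -0.037, -0.309], [-0.309, 0.0, -0.951]]
force: [1.1, -0.2, -2.1]
opening: 0.204
```

Run:
```python
from h import *
s=bot.read_state()
im=capture('scene')[:,:,::-1];cv2.imwrite('pics/s8z.png',cv2.resize(im[160:240,255:365],None,fx=7,fy=7,interpolation=cv2.INTER_CUBIC))
print(s['position'],s['tcp_rot'].round(3),s['opening'],s['time_s'],s['force'],s['moment'])
```

```text
[0.50321956 0.07613486 0.03667045] [[ 0.036  0.999 -0.011]
 [ 0.95  -0.037 -0.309]
 [-0.309  0.    -0.951]] 0.20440871152219184 10.65 [ 1.12196921 -0.18787376 -2.05719097] [ 0.25955774 -0.11890885  0.01016869]
```

View pics/s8z.png

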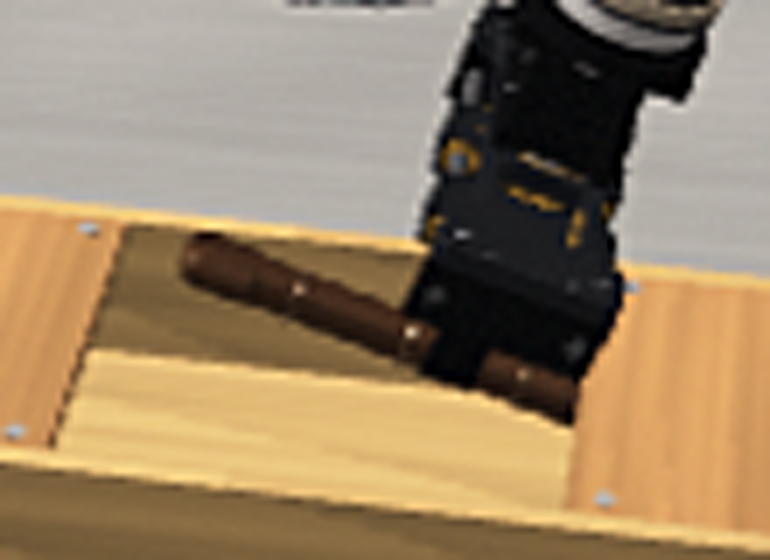

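Tilted 18° with only the bone's weight showing on the force sensor. Now I draw it out along its axis.

play_rows(
  fingers=[255, 255, 255, 255, 255, 255, 255, 255, 255, 255, 255, 255],
  linear=[
    [-3, 0, 0],
    [-9, 0, 0],
    [-18, 0, 0],
    [-29, 0, 0],
    [-41, 0, 0],
    [-53, 0, 0],
    [-65, 0, 0],
    [-77, 0, 0],
    [-89, 0, 0],
    [-99, 0, 0],
    [-105, 0, 0],
    [-105, 0, 0],
  ],
  rot=[
    [0, 0, 0],
    [0, 0, 0],
    [0, 0, 0],
    [0, 0, 0],
    [0, 0, 0],
    [0, 0, 0],
    [0, 0, 0],
    [0, 0, 0],
    [0, 0, 0],
    [0, 0, 0],
    [0, 0, 0],
    [0, 0, 0],
  ],
)

```text
time_s: 11.9
position: [0.4995, -0.0248, 0.0694]
tcp_rot: [[0.037, 0.999, -0.012], [0.95, -0.039, -0.309], [-0.309, 0.001, -0.951]]
force: [0.7, 1.1, -2.5]
opening: 0.208
```

Run:
```python
from h import *
s=bot.read_state()
im=capture('scene')[:,:,::-1];cv2.imwrite('pics/s9z.png',cv2.resize(im[130:250,215:385],None,fx=4.5,fy=4.5,interpolation=cv2.INTER_CUBIC))
print(s['position'],s['tcp_rot'].round(3),s['opening'],s['time_s'],s['force'],s['moment'])
```

```text
[ 0.49945087 -0.02480428  0.06937851] [[ 0.037  0.999 -0.012]
 [ 0.95  -0.039 -0.309]
 [-0.309  0.001 -0.951]] 0.20796911465085474 11.9 [ 0.70760964  1.08941792 -2.50578383] [ 0.30023163 -0.14092404 -0.01071275]
```

View pics/s9z.png

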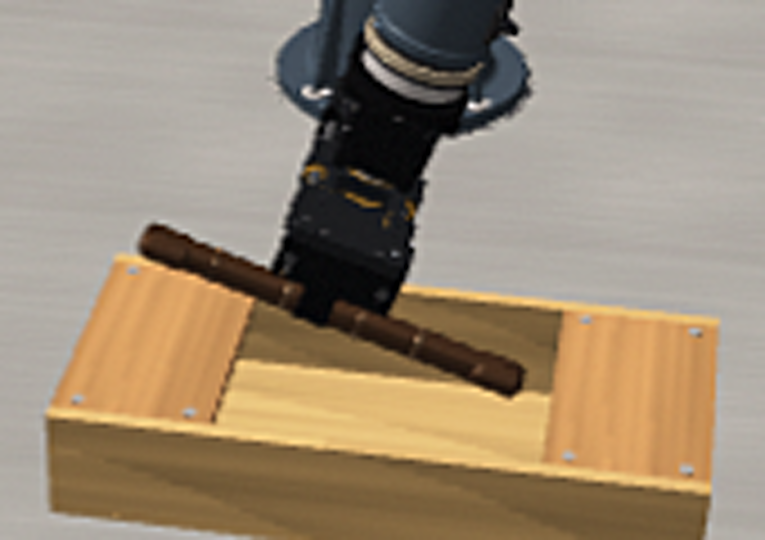

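End a has left the +y board. Next I lift straight up.

play_rows(
  fingers=[255, 255, 255, 255, 255, 255, 255, 255, 255, 255, 255, 255],
  linear=[
    [-2, 0, -5],
    [-5, 0, -14],
    [-10, 0, -30],
    [-16, 0, -50],
    [-23, 0, -72],
    [-31, 0, -95],
    [-38, 0, -118],
    [-46, 0, -141],
    [-53, 0, -162],
    [-59, 0, -180],
    [-62, 0, -190],
    [-62, 0, -190],
  ],
  rot=[
    [0, 0, 0],
    [0, 0, 0],
    [0, 0, 0],
    [0, 0, 0],
    [0, 0, 0],
    [0, 0, 0],
    [0, 0, 0],
    [0, 0, 0],
    [0, 0, 0],
    [0, 0, 0],
    [0, 0, 0],
    [0, 0, 0],
  ],
)

```text
time_s: 13.15
position: [0.5001, -0.0239, 0.2707]
tcp_rot: [[0.037, 0.999, -0.008], [0.95, -0.037, -0.309], [-0.309, 0.004, -0.951]]
force: [-0.7, -0.2, -3.0]
opening: 0.205
```

Run:
```python
from h import *
s=bot.read_state();print(s['position'],s['opening'],s['force'],s['joint_positions'])
R=s['tcp_rot'];print(R.T@(np.array([.503,.026,.25])-s['position'])*1000)
```

```text
[ 0.50010088 -0.02388243  0.27067637] 0.205391636449387 [-0.73450982 -0.15091466 -2.96163028] [ -3.84244666  17.40246502  94.5754837  -19.38428784  68.42200614
   5.57394862]
[53.90064499  0.96539999  4.23824047]
```

play_rows(
  fingers=[255, 255, 255, 255, 255, 255, 255, 255, 255, 255, 255, 255, 255, 255, 255, 255],
  linear=[
    [2, 0, 0],
    [6, 0, 0],
    [12, 0, 1],
    [19, 0, 1],
    [26, 0, 2],
    [33, 1, 2],
    [40, 1, 3],
    [46, 1, 3],
    [51, 1, 4],
    [54, 1, 4],
    [54, 1, 4],
    [54, 1, 4],
    [54, 1, 4],
    [54, 1, 4],
    [54, 1, 4],
    [54, 1, 4],
  ],
  rot=[
    [0, 0.5, 0],
    [0, 2, 0],
    [0, 4, 0],
    [0, 6.3, 0],
    [0, 8.7, 0],
    [0, 11, 0],
    [0, 13.3, 0],
    [0, 15.5, 0],
    [0, 17, 0],
    [0, 18, 0],
    [0, 18, 0],
    [0, 18, 0],
    [0, 18, 0],
    [0, 18, 0],
    [0, 18, 0],
    [0, 18, 0],
  ],
)

```text
time_s: 14.75
position: [0.5022, 0.0259, 0.2485]
tcp_rot: [[0.038, 0.999, 0.0], [0.999, -0.038, -0.0], [-0.0, 0.0, -1.0]]
force: [-0.3, 0.4, -2.3]
opening: 0.201
```

Run:
```python
from h import *
s=bot.read_state();print(s['position'],s['tcp_rot'].round(3),s['opening'],s['force'],s['qvel'].round(3))
cw=get_calibration('wrist');np.save('w9.npy',cw)
cv2.imwrite('pics/s10.png',capture('scene')[:,:,::-1]);cv2.imwrite('pics/w10.png',capture('wrist')[:,:,::-1])
```

```text
[0.50223811 0.02585499 0.24853171] [[ 0.038  0.999  0.   ]
 [ 0.999 -0.038 -0.   ]
 [-0.     0.    -1.   ]] 0.20146909987102254 [-0.26598164  0.36150949 -2.28663324] [-0.014  0.055  0.071 -0.007  0.027 -0.073]
```

View pics/s10.png

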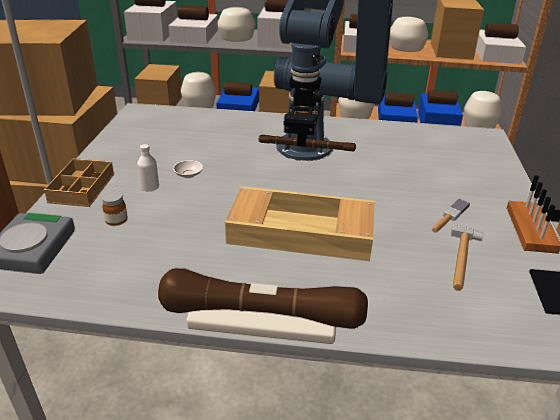

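View pics/w10.png

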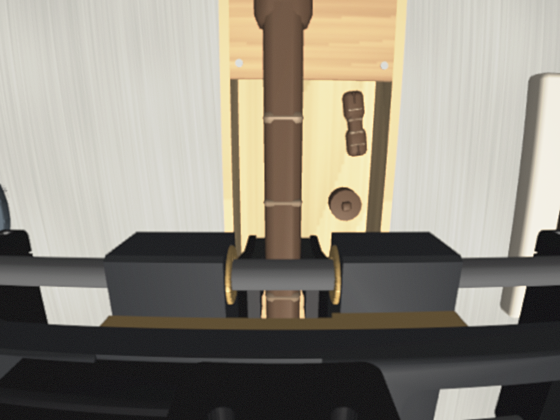

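The bone is held level over the tray, with its ends at about (260,139) and (355,147) in the scene view. Both small fossils are still in the tray, and the bench items are where they were. One quick height check, then I hand in.

Run:
```python
from h import *
c=get_calibration('scene');print(proj(c,[[.4978,-.0915,z] for z in(.25,.275)]+[[.5077,.1685,z] for z in(.25,.275)]).round(1).tolist())
a=cv2.imread('pics/scene0.png').astype(int);b=cv2.imread('pics/s10.png').astype(int);d=np.abs(a-b).max(2)>40;d[:190]=0
print('changed px below row 190:',np.argwhere(d)[:,::-1].min(0) if d.any() else 0,np.argwhere(d)[:,::-1].max(0) if d.any() else 0)
s=bot.read_state();print(s['opening'],s['position'],s['time_s']);bot.hand_in()
```

```text
[[258.6, 145.7], [258.6, 137.4], [354.9, 154.8], [355.8, 146.5]]
changed px below row 190: [266 214] [336 229]
0.20091052452750954 [0.50223671 0.02584431 0.24850196] 14.85
the job is handed in; nothing more can be done
```

The long bone is out of the tray and I handed the job in at 14.85 s. The gripper still holds it, level and steady, over the tray.

**How it went:**
- I slid the +y end about 26 mm deeper under its board and tilted the other end up 18° about it.
- I drew the bone out along its own axis, then lifted, levelled and centred it over the tray.
- The wrist force stayed around 3 N or less at every reading, so nothing was forced.

**Last checks:**
- **Grip:** the opening is 17.5 mm, which matches the 18 mm shaft.
- **Height:** in the scene view both bone ends match a centre height of about 0.275 m. The underside is therefore about 0.265 m up, roughly 19 cm above the tray's top.
- **Surroundings:** the wrist view shows both small fossils still in the tray. From row 190 down, the scene picture differs from the first one only where the bone used to lie. That covers everything on the bench except the upper parts of the bottle, dish and box, which I checked by eye.

**What disagreed:** my first grasp closed on nothing. The real fingertips turned out to be about 23 mm short of the reported TCP. I confirmed from two cameras that the bone had not moved, then opened the fingers, went lower and gripped it on the second try.

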